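# Close up the findings chest

### The arm

A 7-joint arm with a two-finger parallel gripper is mounted at the origin on the work surface. World frame = base frame: x ahead of the robot, y to its left, z up, the work surface at z = 0. Lengths are in m, angles in rad, forces in N, time in s.
With the tool pointing down it reaches from about 0.4 to 0.85 m from the base axis. Payload 10.4 kg.
Tool frame: the origin (TCP) lies at the very end of the fingers, on their centre line; the grasp point (between the pads) lies 19 mm behind it; z points along the fingers, y is the line along which they close (so a half turn about z gives the same grasp; the last joint's range is limited). The gripper opens to 87 mm and grips with 3 to 60 N. Pads are 19 mm wide; open, the fingers measure 117 mm over their backs; the gripper's body (75 mm by 190 mm) begins 51 mm behind the grasp point.
Start: joints at [-1.206, 0.332, -0.065, 1.46, 0.022, 1.35, -0.088], TCP at [0.236, 0.579, 0.223] pointing down, gripper open.
Joint ranges: [-2.6, 2.6], [-0.5, 2.12], [-1.47, 1.34], [0.16, 2.42], [-1.27, 4.41], [0.06, 2.06], [-2.6, 2.6]. Speed limits (rad/s): [2.22, 2.22, 2.79, 2.79, 3.14, 3.14, 3.14].

### API

Orientations are given as a unit quaternion [x, y, z, w].
In Python, from bench import read_state, cams, workorder gives the robot as it stands.
- The arm moves only by the shell command python3 -m crank 'ROWS' [FORCE]. ROWS is text: rows parted by semicolons, each of 5 numbers parted by spaces: the shift along the tool's x, y, z scaled (see below), then the turn about the tool's z scaled (see below), then the opening, from -1 (shut) to 1 (fully open). In form: dx dy dz yaw jaw; .... A call has 1 to 10 rows; each row shifts and turns the commanded pose from where the row before left it, along the tool's axes as they then stand; what a row does not reach is not made up. The controller multiplies each number of a shift by 200 mm and each number of a turn by 90 degrees. A row lasts 1/10 s, in which the tool goes at most 50 mm and 8.59 degrees, less where a joint would pass 70% of its speed; a pose out of reach is approached as far as the arm can. A call with a number of a shift or a turn outside -1 to 1 is refused whole. A call with a gripper value outside its range is refused whole. The fingers move at their own pace and stop on an object; FORCE is the grip in N (left out, the last holds). Time passes only in rows, so rows that do not move let the fingers close. It gives the time, the measured TCP pose, the force, the opening and the grip force at its end, in the units of the state.
- read_state(): the state, without advancing time (a new reading comes with each control period).
- cams.camera(name): name is "side" or "top" or "wrist"; returns a dict with "img" (480x640x3 uint8, blue, green, red), "K" (3x3 intrinsics, pixels), "xyz" and "attitude" of the camera in the world; the wrist camera has in their place "mount" (4x4, takes a point from camera to tool coordinates, whose origin is the TCP and whose axes are the flange's). Camera axes: x right, y down, z forward; pixel columns grow to the right and rows downward; lengths in m; the calibration is good to about 2 mm. A picture is of the moment at which its call begins: read the wrist's pose just before it. There is no depth.
- workorder.close_job(): hands the job in; it is judged then, once.
The state is a dict: "time": time; "joint_positions": joint angles; "joint_vel": joint speeds; "joint_torque": joint torques, N m; "ee_pos": TCP position; "eef_rot": TCP orientation; "ft_force": force on the tool from outside, world axes, zero at the start; "torque": the same for the moment, N m; "width": finger opening in m; "grip_force": force on a finger pad.
Only numpy, scipy, OpenCV 4.12 (cv2) and the standard library are available. Lean on these libraries where they do the work, as an engineer would, in place of code of your own. Each camera call takes 0.05 s, during which the arm holds its last target. There are 200 camera calls.

### The job

Close up the small plywood findings chest with your fingertips: push both open drawers fully home, flush with the chest's front, and only then swing the raised lid down flat, because the closed lid locks the drawers. Push gently, without slamming, and do not pull or lift anything further open; pick nothing up, and leave everything else, including what lies in the chest's top tray, where it is. Finish with the hand clear.

Things in the scene. Friction and masses are not known exactly. Their poses are not given: they have to be found in the camera images.
- chest: Low plywood chest fixed to the table, 170 deep (its x) x 280 wide (y) x 78 mm high without lid. Origin: centre of its underside, at table height. x points from the front (drawers) to the back, y to the left seen from the robot. Yaw within 0.25 rad. Two drawers side by side below; above them a tray, floor at z = 52 mm, rim at 78 mm. The outer front is the plane x = -85 mm.
- left_front (a point): Centre of the outer front face of the left drawer (moves with it). The face is a plain upright wooden panel without handle, 126 wide x 38 mm high, spanning z = 7 to 45 mm; its normal is the chest's -x. When shut this point is at chest (-85, 68, 26) mm.
- right_front (a point): The same for the right drawer. When shut this point is at chest (-85, -68, 26) mm.
- drawer_left (a joint): How far the left drawer stands out of the chest's front along the chest's -x: 0 m is shut and flush (a hard stop), 0.09 fully open. Starts 0.025 to 0.06. Slides with about 1.5 N of friction and stays where it is left.
- drawer_right (a joint): The same for the right drawer.
- lid (a joint): Angle of the lid: 0 rad is shut and level, resting on the chest's rim (a hard stop); grows as the lid's front edge rises. Starts 0.9 to 1.3. Stiff hinge (about 0.35 N m of friction, more than the lid's weight): it stays at any angle and must be pushed all the way down, from its outer (upper, rear) face.
- lid_hinge (a point): Centre of the lid's hinge line, at chest (85, 0, 78) mm: the top of the rear wall; the line runs along the chest's y.
- lid_edge (a point): Middle of the lid's free (front) edge on its outer face. The lid is a plain panel 170 mm from hinge to edge, 280 mm wide, 8 mm thick, about 0.2 kg, without a knob; when shut its underside is at z = 78 mm and its outer face at z = 86 mm.
- tin: Bystander: small round aluminium tin, 40 mm across, 18 mm high, loose in the left half of the tray. Origin: centre of its underside.
- bangle: Bystander: brass ring, 56 mm across, 8 mm high, lying loose in the right half of the tray. Origin: centre of its underside.
- jar: Bystander: glass jar, 66 mm across, 85 mm high, standing just left of the chest. Origin: centre of its underside.
- oil: Bystander: small amber bottle, 32 mm across, 85 mm high, standing just right of the chest. Origin: centre of its underside.
- torch: Bystander: upright steel hand torch, 64 mm across the foot, 140 mm high, to the right. Origin: centre of its underside.
- block: Bystander: pale soldering block 140 x 100 x 30 mm, to the left. Origin: centre of its underside.
- hammer: Bystander: hammer lying on the table to the right.
- pot: Bystander: stone-grey open tool pot, 84 mm across, 85 mm high, to the left. Origin: centre of its underside.

How it is judged:
By the outcome, as a careful person would: the job done as asked, in the order asked, and still so for the second after the job is handed in, with the robot touching nothing.
It also fails if it takes over 58 s, if anything falls off the work surface, if the arm or the gripper's body presses on something with over 40 N, if the wrist force passes 120 N, or if a joint passes its speed limit or range.

## Working session

There is one attempt and no reset: what is moved stays moved. The work goes in short steps, Python scripts to look and compute and a shell command to move; the robot and the scene stay as the last step left them, time stands still between calls to the robot, and variables do not carry over. Pictures are saved under pics/ and viewed, at most 10 in all, crops included, and the job is handed in when it is done.

```bash
mkdir -p pics; ls; python3 - <<'E'
from bench import read_state, cams
import cv2
s=read_state();print(s)
for n in("side","top"):
    c=cams.camera(n);cv2.imwrite(f"pics/{n}0.png",c["img"]);print(n,c["K"],c["xyz"],c["attitude"])
print(cams.camera("wrist")["mount"])
E
```

```text
pics
{'time': 0.0, 'joint_positions': array([-1.20562697,  0.33284445, -0.06471383,  1.46097273,  0.02158119,
        1.34989196, -0.08850324]), 'joint_vel': array([-6.90525450e-04, -1.27540143e-03,  1.26607803e-03,  8.85792318e-06,
       -3.32348548e-04,  2.07963307e-03, -1.46721453e-03]), 'joint_torque': array([-2.68146387e-04, -6.23242164e+01,  2.46457115e-02, -3.89919555e+01,
       -6.13268302e-02,  3.92669009e-02,  1.19768747e-04]), 'ee_pos': array([0.23616902, 0.57822958, 0.22175609]), 'eef_rot': array([ 1.92658762e-01,  9.81265558e-01, -7.01550130e-04, -1.14917280e-04]), 'ft_force': array([ 0.09826091, -0.6414486 , -0.10769803]), 'torque': array([0.02364337, 0.03955544, 0.02896225]), 'grip_force': 0.0, 'width': 0.08718792678734694}
side [[497.28402754   0.         318.54998707]
 [  0.         497.28402754 241.25378111]
 [  0.           0.           1.        ]] [ 0.27307879 -0.96628156  0.87721801] [ 0.89437591 -0.11759454  0.06012154 -0.42737414]
top [[495.58382599   0.         316.65287159]
 [  0.         495.58382599 237.88679616]
 [  0.           0.           1.        ]] [0.3657468  0.01262485 1.36545119] [-0.69729932  0.71334168 -0.05667078  0.04130048]
[[ 8.34271503e-04 -9.59901562e-01 -2.80336041e-01  7.76429275e-02]
 [ 9.99999437e-01  9.84799283e-04 -3.96093689e-04  1.02458610e-03]
 [ 6.56285683e-04 -2.80335552e-01  9.59901843e-01 -1.62426539e-01]
 [ 0.00000000e+00  0.00000000e+00  0.00000000e+00  1.00000000e+00]]
```

View pics/side0.png

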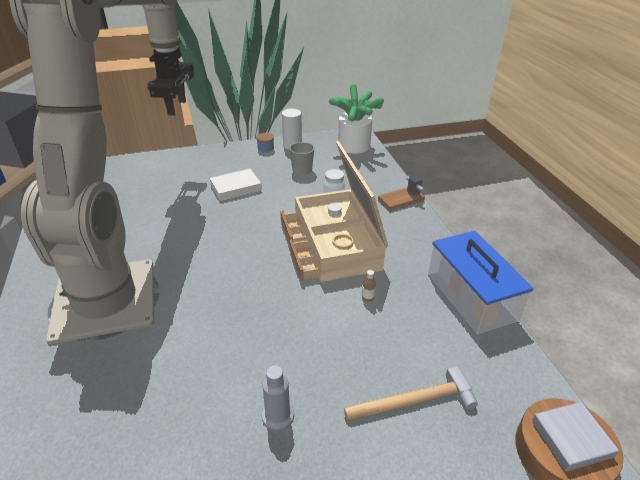

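View pics/top0.png

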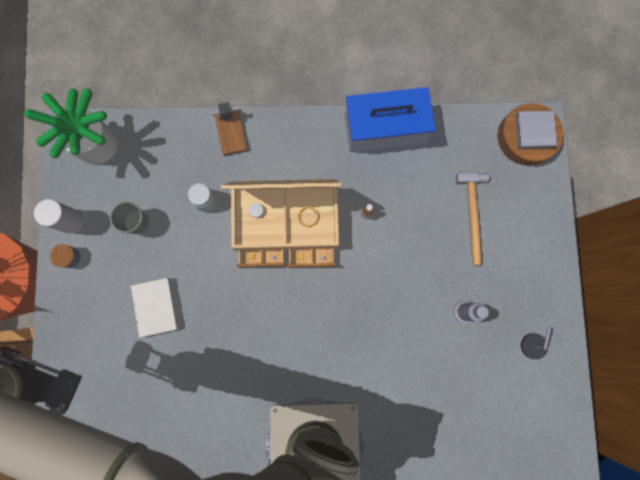

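The side view shows the chest around (335,235), lid up at the back, both drawers out at (295,245). In the top view the chest front rim is at (232..339,248) and the drawer fronts at about row 266. Next I'll view enlarged crops.

```bash
python3 - <<'E'
import cv2
a=cv2.imread("pics/side0.png")[130:310,265:405];b=cv2.imread("pics/top0.png")[170:280,220:380]
cv2.imwrite("pics/sc.png",cv2.resize(a,None,fx=3.3,fy=3.3,interpolation=cv2.INTER_CUBIC))
cv2.imwrite("pics/tc.png",cv2.resize(b,None,fx=5,fy=5,interpolation=cv2.INTER_CUBIC))
E
```

```text
(no output)
```

View pics/sc.png

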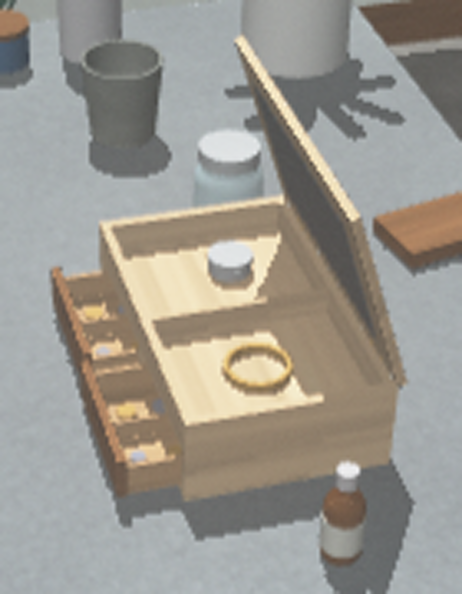

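View pics/tc.png

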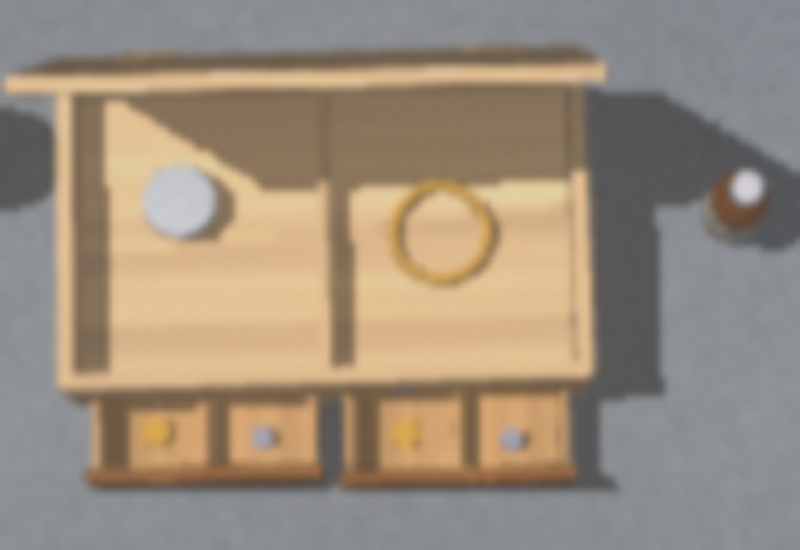

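Top crop: front rim corners (57,388) and (593,377), drawer face tops about (87,474)–(575,470), lid edge (7,82)–(605,70). Side crop: rim corners (101,223) and (185,423), drawer corners (53,270) and (120,462), lid edge tips (238,38) and (355,215), hinge right end (402,383).

```bash
cat > h.py <<'E'
import numpy as np
from scipy.spatial.transform import Rotation as R
cal={"side":([497.284,318.55,241.254],[.27307879,-.96628156,.87721801],[.89437591,-.11759454,.06012154,-.42737414]),
"top":([495.584,316.653,237.887],[.3657468,.01262485,1.36545119],[-.69729932,.71334168,-.05667078,.04130048])}
def ray(n,u,v):
    (f,cx,cy),p,q=cal[n]; d=R.from_quat(q).apply([(u-cx)/f,(v-cy)/f,1]); return np.array(p),d/np.linalg.norm(d)
def sc(x,y): return ray("side",265+x/3.3-.35,130+y/3.3-.35)
def tc(x,y): return ray("top",220+x/5-.4,170+y/5-.4)
def tri(*rs):
    M=[np.eye(3)-np.outer(d,d) for _,d in rs]; X=np.linalg.solve(sum(M),sum(m@p for m,(p,_) in zip(M,rs)))
    return X.round(4),[round(1e3*np.linalg.norm(m@(X-p)),1) for m,(p,_) in zip(M,rs)]
def atz(r,z): p,d=r; return (p+d*(z-p[2])/d[2]).round(4)
E
python3 - <<'E'
from h import *
for n,a,b in [("rimFL",(57,388),(101,223)),("rimFR",(593,377),(185,423)),("drwL",(87,474),(53,270)),("drwR",(575,470),(120,462)),("lidL",(7,82),(238,38)),("lidR",(605,70),(355,215))]:
    print(n,tri(tc(*a),sc(*b)))
for n,a in [("rimFL",(57,388)),("rimFR",(593,377))]: print(n,atz(tc(*a),.078))
for a in [(87,474),(322,470),(343,474),(575,470)]: print("drw top",atz(tc(*a),.045))
for a in [(53,270),(120,462)]: print("drw side",atz(sc(*a),.045))
print("rim side",atz(sc(101,223),.078),atz(sc(185,423),.078),"hinge",atz(sc(402,383),.078),atz(sc(395,385),.078))
E
```

```text
rimFL (array([0.5266, 0.2068, 0.0741]), [np.float64(0.7), np.float64(0.7)])
rimFR (array([ 0.5258, -0.0738,  0.0772]), [np.float64(0.6), np.float64(0.6)])
drwL (array([0.4822, 0.1963, 0.0392]), [np.float64(1.3), np.float64(1.3)])
drwR (array([ 0.4789, -0.0648,  0.0413]), [np.float64(0.7), np.float64(0.7)])
lidL (array([0.6481, 0.2054, 0.2384]), [np.float64(1.0), np.float64(1.0)])
lidR (array([ 0.6486, -0.0726,  0.2415]), [np.float64(0.2), np.float64(0.2)])
rimFL [0.5254 0.2063 0.078 ]
rimFR [ 0.5251 -0.0736  0.078 ]
drw top [0.483  0.1954 0.045 ]
drw top [0.4823 0.0704 0.045 ]
drw top [0.4799 0.0592 0.045 ]
drw top [ 0.4793 -0.0647  0.045 ]
drw side [0.4794 0.1883 0.045 ]
drw side [ 0.4773 -0.0688  0.045 ]
rim side [0.5261 0.2011 0.078 ] [ 0.5262 -0.0746  0.078 ] hinge [ 0.7001 -0.0716  0.078 ] [ 0.694  -0.0725  0.078 ]
```

Chest: yaw ≈ 0, front at x≈0.5255, centre y≈0.066 (the 280 mm width checks). Drawer faces are at x≈0.480, so about 45 mm out. Lid edge (0.648, 0.066, 0.240) gives a length of about 0.169 and an angle of about 1.28. Next I turn square with the fingers closed and travel high.

```bash
python3 -m crank '0 0 0 -0.0824 -1;0 0 0 -0.0824 -1;0 0 0 -0.0824 -1' 10; python3 -m crank '-0.1 -0.22 0 0 -1;-0.1 -0.22 0 0 -1;-0.1 -0.22 0 0 -1;-0.1 -0.22 0 0 -1;-0.1 -0.22 0 0 -1;-0.1 -0.22 0 0 -1;-0.1 -0.22 0 0 -1;-0.1 -0.22 0 0 -1;-0.1 -0.22 0 0 -1;-0.1 -0.22 0 0 -1'; python3 -m crank '0 0 0 0 -1;0 0 0 0 -1'
```

```text
time: 0.45
ee_pos: [0.2362, 0.5785, 0.2222]
eef_rot: [-0.003, 1.0, -0.0, -0.0]
ft_force: [0.6, 0.6, -0.8]
width: 0.0703
grip_force: 0.0
time: 1.45
ee_pos: [0.4369, 0.1367, 0.2226]
eef_rot: [-0.0, 1.0, 0.0, 0.0]
ft_force: [0.9, 0.6, -0.5]
width: 0.0012
grip_force: 0.0
time: 1.65
ee_pos: [0.4367, 0.1379, 0.2225]
eef_rot: [0.001, 1.0, 0.0, -0.0]
ft_force: [-0.2, 0.8, 0.0]
width: 0.0004
grip_force: 0.0
```

```bash
python3 -m crank '0 -0.02 0.2 0 -1;0 0 0.2 0 -1;0 0 0.2 0 -1;0 0 0.2 0 -1;0 0 0.1 0 -1;0 0 0.09 0 -1;0 0 0 0 -1;-0.05 0 0 0 -1;-0.05 0 0 0 -1;0 0 0 0 -1'; python3 - <<'E'
from bench import cams
import cv2
for n in("side","top"):
    c=cams.camera(n);cv2.imwrite(f"pics/{n}1.png",c["img"])
a=cv2.imread("pics/side1.png")[130:310,220:405];b=cv2.imread("pics/top1.png")[170:300,220:380]
cv2.imwrite("pics/sc1.png",cv2.resize(a,None,fx=3.2,fy=3.2,interpolation=cv2.INTER_CUBIC))
E
```

```text
time: 2.65
ee_pos: [0.459, 0.1353, 0.0258]
eef_rot: [-0.0, 1.0, 0.001, 0.001]
ft_force: [-0.5, 0.4, 0.4]
width: 0.0005
grip_force: 0.0
```

View pics/sc1.png

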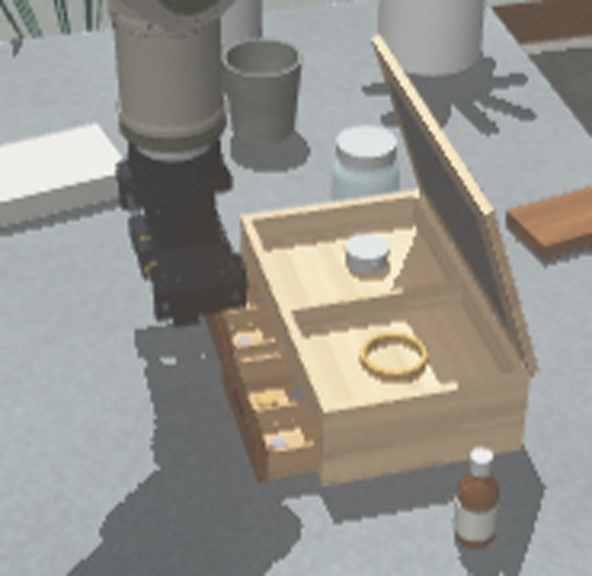

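The hand stands just in front of the left drawer face, its body (around (200,290)) above the rim. I push on, slowing near the end.

```bash
for i in 1; do python3 -m crank '-0.02 0 0 0 -1;-0.02 0 0 0 -1;-0.02 0 0 0 -1;-0.02 0 0 0 -1;-0.02 0 0 0 -1;-0.02 0 0 0 -1;-0.02 0 0 0 -1;-0.02 0 0 0 -1;-0.02 0 0 0 -1;-0.02 0 0 0 -1'; done; python3 -m crank '-0.02 0 0 0 -1;-0.02 0 0 0 -1;-0.01 0 0 0 -1;-0.01 0 0 0 -1'; python3 -m crank '-0.005 0 0 0 -1;-0.005 0 0 0 -1'
```

```text
time: 3.75
ee_pos: [0.4968, 0.1348, 0.0245]
eef_rot: [-0.0, 1.0, 0.0, -0.0]
ft_force: [-1.6, 1.4, -0.6]
width: 0.0006
grip_force: 0.9
time: 4.15
ee_pos: [0.5087, 0.1348, 0.0245]
eef_rot: [-0.0, 1.0, 0.0, -0.0]
ft_force: [-0.9, 1.5, -0.3]
width: 0.0005
grip_force: 0.8
time: 4.35
ee_pos: [0.5106, 0.1348, 0.0245]
eef_rot: [-0.0, 1.0, 0.0, -0.0]
ft_force: [-0.8, 1.6, -0.6]
width: 0.0005
grip_force: 0.8
```

```bash
python3 -m crank '-0.005 0 0 0 -1;-0.005 0 0 0 -1;-0.005 0 0 0 -1;-0.005 0 0 0 -1'; python3 -m crank '-0.005 0 0 0 -1;-0.005 0 0 0 -1'; python3 -m crank '-0.005 0 0 0 -1;-0.005 0 0 0 -1'
```

```text
time: 4.75
ee_pos: [0.5146, 0.1348, 0.0245]
eef_rot: [-0.0, 1.0, 0.0, -0.0]
ft_force: [-2.8, 1.3, -0.6]
width: 0.0006
grip_force: 0.8
time: 4.95
ee_pos: [0.5161, 0.1348, 0.0245]
eef_rot: [-0.0, 1.0, -0.0, -0.001]
ft_force: [-8.1, 0.5, 8.1]
width: -0.0
grip_force: 4.5
time: 5.15
ee_pos: [0.5159, 0.1347, 0.0243]
eef_rot: [-0.001, 1.0, -0.0, -0.003]
ft_force: [-21.1, 0.1, 15.8]
width: 0.0003
grip_force: 10.1
```

The hard stop came at x≈0.516, as predicted. I back off and move to the right drawer.

```bash
python3 -m crank '0.1 0 0 0 -1;0.15 0 0 0 -1;0.12 0 0 0 -1;0 -0.17 0 0 -1;0 -0.17 0 0 -1;0 -0.17 0 0 -1;0 -0.17 0 0 -1;0 0 0 0 -1;-0.04 0 0 0 -1;-0.02 0 0 0 -1'; python3 -m crank '-0.02 0 0 0 -1;-0.02 0 0 0 -1;-0.02 0 0 0 -1;-0.02 0 0 0 -1;-0.02 0 0 0 -1;-0.02 0 0 0 -1;-0.02 0 0 0 -1;-0.02 0 0 0 -1;-0.02 0 0 0 -1;-0.02 0 0 0 -1'; python3 -m crank '0 0 0 0 -1'
```

```text
time: 6.15
ee_pos: [0.458, -0.0003, 0.0248]
eef_rot: [-0.001, 1.0, 0.0, 0.001]
ft_force: [0.5, 0.8, -0.3]
width: 0.0005
grip_force: 0.0
time: 7.15
ee_pos: [0.4969, -0.0012, 0.0245]
eef_rot: [-0.0, 1.0, 0.0, -0.0]
ft_force: [-2.6, 0.3, -1.3]
width: 0.0005
grip_force: 0.9
time: 7.25
ee_pos: [0.4975, -0.0014, 0.0247]
eef_rot: [-0.0, 1.0, -0.0, 0.0]
ft_force: [0.5, -0.2, -0.2]
width: 0.0008
grip_force: 0.0
```

```bash
python3 -m crank '-0.02 0 0 0 -1;-0.02 0 0 0 -1;-0.01 0 0 0 -1;-0.01 0 0 0 -1;-0.005 0 0 0 -1;-0.005 0 0 0 -1;-0.005 0 0 0 -1;-0.005 0 0 0 -1'; python3 -m crank '-0.005 0 0 0 -1;-0.005 0 0 0 -1';  python3 -m crank '-0.005 0 0 0 -1;-0.005 0 0 0 -1'; python3 -m crank '-0.005 0 0 0 -1'
```

```text
time: 8.05
ee_pos: [0.5127, -0.0013, 0.0245]
eef_rot: [-0.0, 1.0, 0.0, -0.0]
ft_force: [-1.8, -1.4, 0.0]
width: 0.0005
grip_force: 0.8
time: 8.25
ee_pos: [0.5147, -0.0013, 0.0245]
eef_rot: [-0.0, 1.0, 0.0, -0.0]
ft_force: [-2.4, -0.5, 0.8]
width: 0.0005
grip_force: 0.8
time: 8.45
ee_pos: [0.5167, -0.0012, 0.0245]
eef_rot: [-0.0, 1.0, 0.0, 0.0]
ft_force: [-1.1, -1.4, 0.7]
width: 0.0003
grip_force: 0.9
time: 8.55
ee_pos: [0.5167, -0.0012, 0.0244]
eef_rot: [-0.0, 1.0, 0.0, -0.001]
ft_force: [-9.5, -1.5, 7.2]
width: 0.0007
grip_force: 5.3
```

```bash
python3 -m crank '-0.005 0 0 0 -1';  python3 -m crank '0.1 0 0 0 -1;0.15 0 0 0 -1;0.15 0 0 0 -1;0 0 -0.24 0 -1;0 0 -0.24 0 -1;0 0 -0.24 0 -1;0 0 -0.24 0 -1;0 0 -0.24 0 -1;0 0 -0.24 0 -1;0 0 0 0 -1'; python3 - <<'E'
from bench import cams
import cv2
c=cams.camera("top");cv2.imwrite("pics/top2.png",c["img"])
cs=cams.camera("side");cv2.imwrite("pics/side2.png",cs["img"])
a=cs["img"][130:310,265:405];b=c["img"][170:280,220:380]
a=cv2.resize(a,None,fx=3.2,fy=3.2,interpolation=cv2.INTER_CUBIC)[:550];b=cv2.resize(b,None,fx=2.2,fy=2.2,interpolation=cv2.INTER_CUBIC)
b=cv2.copyMakeBorder(b,0,550-b.shape[0],0,0,0);cv2.imwrite("pics/c2.png",cv2.hconcat([a[:550],b]))
E
```

```text
time: 8.65
ee_pos: [0.5166, -0.0012, 0.0242]
eef_rot: [-0.0, 1.0, 0.0, -0.002]
ft_force: [-15.4, -0.4, 11.5]
width: 0.0001
grip_force: 7.9
time: 9.65
ee_pos: [0.4412, -0.0008, 0.319]
eef_rot: [-0.0, 1.0, 0.002, 0.005]
ft_force: [0.0, 0.7, -0.7]
width: 0.0005
grip_force: 0.0
```

View pics/c2.png

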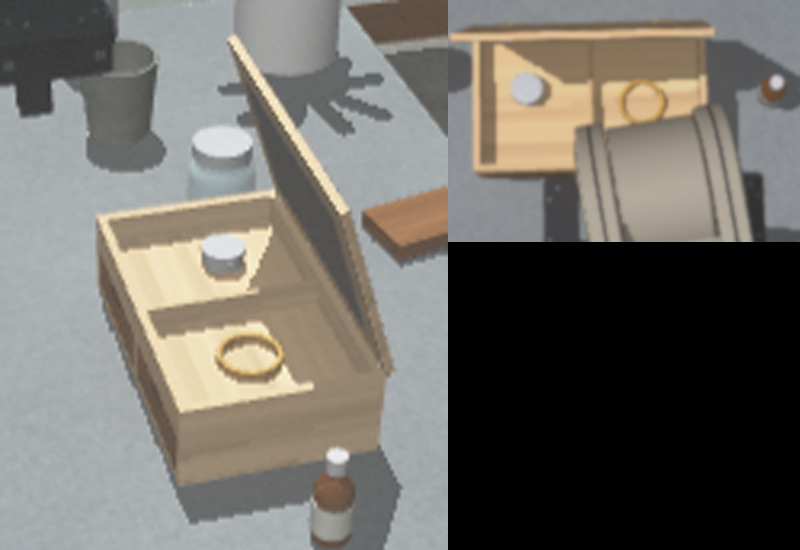

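Both drawers are flush, at (130,350), and the lid and tray items are unchanged. I go over and behind the lid.

```bash
python3 -m crank '-0.24 0.056 0 0 -1;-0.24 0.056 0 0 -1;-0.24 0.056 0 0 -1;-0.24 0.056 0 0 -1;-0.24 0.056 0 0 -1;-0.24 0.056 0 0 -1;0 0 0 0 -1'; python3 - <<'E'
from h import *
h=np.array([.6955,.078])
for th,r in [(1.28,.14),(1.1,.14),(.9,.14),(.7,.14),(.5,.14),(.3,.14),(.15,.14),(0,.14)]:
    c,s=np.cos(th),np.sin(th); print(th,(h+r*np.array([-c,s])+.008*np.array([s,c])+[.0095,0]).round(4))
E
```

```text
time: 10.45
ee_pos: [0.7301, 0.0691, 0.302]
eef_rot: [-0.002, 1.0, -0.002, -0.005]
ft_force: [-0.8, 1.3, -1.5]
width: 0.0005
grip_force: 0.0
1.28 [0.6725 0.2144]
1.1 [0.6486 0.2064]
0.9 [0.6242 0.1926]
0.7 [0.6031 0.1743]
0.5 [0.586  0.1521]
0.3 [0.5736 0.127 ]
0.15 [0.5678 0.1068]
0 [0.565 0.086]
```

```bash
python3 -m crank '0 -0.01 0.2 0 -1;0 0 0.15 0 -1;0 0 0.08 0 -1;0 0 0 0 -1;0 0 0 0 -1'
```

```text
time: 10.95
ee_pos: [0.7263, 0.064, 0.2263]
eef_rot: [-0.0, 1.0, -0.0, -0.0]
ft_force: [0.3, 0.5, 0.9]
width: 0.0004
grip_force: 0.0
```

```bash
python3 -m crank '0 0 0.055 0 -1;0.1 0.01 0 0 -1;0.06 0 0 0 -1;0.03 0 0 0 -1;0.02 0 0 0 -1;0 0 0 0 -1'; python3 -m crank '0.02 0 0 0 -1;0.02 0 0 0 -1;0.02 0 0 0 -1;0.02 0 0 0 -1'
```

```text
time: 11.55
ee_pos: [0.6847, 0.0661, 0.216]
eef_rot: [-0.0, 1.0, 0.0, 0.0]
ft_force: [0.6, 0.6, 0.0]
width: 0.0006
grip_force: 0.0
time: 11.95
ee_pos: [0.6687, 0.066, 0.2156]
eef_rot: [-0.0, 1.0, -0.0, 0.0]
ft_force: [2.2, -0.1, -0.0]
width: 0.0005
grip_force: 1.1
```

```bash
python3 -m crank '0.025 0 0.0115 0 -1;0.025 0 0.0115 0 -1;0.025 0 0.0115 0 -1;0.025 0 0.0115 0 -1;0.024 0 0.014 0 -1;0.024 0 0.014 0 -1;0.024 0 0.014 0 -1;0.024 0 0.014 0 -1;0.024 0 0.014 0 -1'; python3 -m crank '0.021 0 0.018 0 -1;0.021 0 0.018 0 -1;0.021 0 0.018 0 -1;0.021 0 0.018 0 -1;0.021 0 0.018 0 -1'
```

```text
time: 12.85
ee_pos: [0.6242, 0.066, 0.1919]
eef_rot: [-0.0, 1.0, -0.0, -0.0]
ft_force: [2.8, 0.3, 1.3]
width: 0.0003
grip_force: 0.9
time: 13.35
ee_pos: [0.6033, 0.066, 0.174]
eef_rot: [-0.0, 1.0, 0.0, 0.0]
ft_force: [2.0, -0.5, 0.4]
width: 0.0002
grip_force: 0.9
```

```bash
python3 -m crank '0.017 0 0.022 0 -1;0.017 0 0.022 0 -1;0.017 0 0.022 0 -1;0.017 0 0.022 0 -1;0.017 0 0.022 0 -1;0.0125 0 0.025 0 -1;0.0125 0 0.025 0 -1;0.0125 0 0.025 0 -1;0.0125 0 0.025 0 -1;0.0125 0 0.025 0 -1'; python3 -m crank '0.006 0 0.02 0 -1;0.006 0 0.02 0 -1;0.006 0 0.02 0 -1;0.006 0 0.02 0 -1;0.006 0 0.02 0 -1'
```

```text
time: 14.35
ee_pos: [0.5741, 0.066, 0.1269]
eef_rot: [-0.0, 1.0, 0.0, 0.0]
ft_force: [2.1, -0.7, 1.2]
width: 0.0004
grip_force: 0.8
time: 14.85
ee_pos: [0.5682, 0.066, 0.1071]
eef_rot: [-0.0, 1.0, 0.0, 0.0]
ft_force: [0.4, 0.6, 1.6]
width: 0.0006
grip_force: 0.7
```

```bash
python3 -m crank '0.002 0 0.012 0 -1;0.002 0 0.012 0 -1;0.002 0 0.012 0 -1;0.002 0 0.012 0 -1;0.002 0 0.012 0 -1;0.002 0 0.01 0 -1'; python3 -m crank '0 0 0.008 0 -1;0 0 0.008 0 -1;0 0 0.008 0 -1'; python3 -m crank '0 0 0.006 0 -1;0 0 0.005 0 -1'
```

```text
time: 15.45
ee_pos: [0.5658, 0.066, 0.0932]
eef_rot: [-0.0, 1.0, 0.0, 0.0]
ft_force: [1.2, 0.2, 1.6]
width: 0.0006
grip_force: 0.7
time: 15.75
ee_pos: [0.5654, 0.066, 0.0883]
eef_rot: [-0.0, 1.0, 0.0, -0.0]
ft_force: [0.5, -0.9, 1.8]
width: 0.0006
grip_force: 0.7
time: 15.95
ee_pos: [0.5655, 0.066, 0.0864]
eef_rot: [-0.0, 1.0, 0.0, -0.0]
ft_force: [-6.9, -0.6, 13.5]
width: 0.0009
grip_force: 6.7
```

```bash
python3 -m crank '0 0 0.003 0 -1;0 0 0 0 -1'; python3 -m crank '0 0 -0.05 0 -1;0 0 -0.15 0 -1;0 0 -0.24 0 -1;0 0 -0.24 0 -1;0.2 0 -0.1 0 -1;0.22 0 0 0 -1;0 0.2 0 0 -1;0 0.24 0 0 -1;0 0.24 0 0 -1;0 0.24 0 0 -1'; python3 -m crank '0 0.2 0 0 -1;0 0 0 0 -1;0 0 0 0 -1'; python3 - <<'E'
from bench import cams
import cv2
c=cams.camera("top");cs=cams.camera("side")
a=cs["img"][130:310,265:405];b=c["img"][160:290,190:390]
a=cv2.resize(a,None,fx=2.7,fy=2.7,interpolation=cv2.INTER_CUBIC);b=cv2.resize(b,None,fx=2.1,fy=2.1,interpolation=cv2.INTER_CUBIC)
b=cv2.copyMakeBorder(b,0,a.shape[0]-b.shape[0],0,0,0);cv2.imwrite("pics/c3.png",cv2.hconcat([a,b]))
E
```

```text
time: 16.15
ee_pos: [0.5655, 0.066, 0.0864]
eef_rot: [-0.0, 1.0, 0.0, -0.0]
ft_force: [-6.0, -0.4, 9.8]
width: 0.0003
grip_force: 5.2
time: 17.15
ee_pos: [0.4814, 0.2517, 0.2426]
eef_rot: [-0.0, 1.0, 0.001, 0.001]
ft_force: [0.8, -0.3, -0.2]
width: 0.0007
grip_force: 0.0
time: 17.45
ee_pos: [0.4814, 0.2906, 0.2417]
eef_rot: [-0.001, 1.0, -0.0, -0.0]
ft_force: [0.4, -0.7, -0.3]
width: 0.0005
grip_force: 0.0
```

View pics/c3.png

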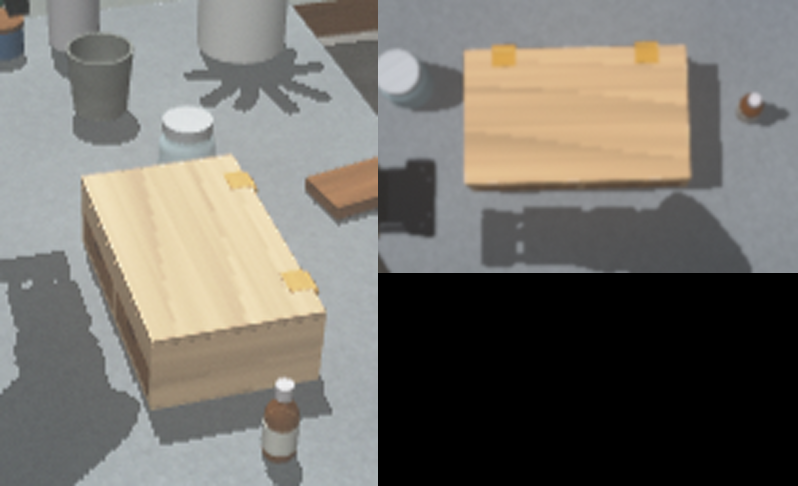

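The lid lies flat with its front edge at about (115,260), the drawers are flush below it, and the jar and bottle have not moved. The hand is clear.

```bash
python3 -c "
from bench import workorder
print(workorder.close_job())"
```

```text
the job is handed in; nothing more can be done
None
```

I pushed both drawers home to their stops, then swung the lid down flat; the hand is clear, and the job was handed in at about 17.5 s of the 58 s allowed, with no verdict returned.

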